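Set the portion counter to five

TASK

This trolley goes out with five portions of cake, so set the portion counter with the blue wheel to 5: roll the blue knurled wheel by its edge until the digit 5 stands in the middle of its window, then let go of it. Do not turn the yellow wheel of the other counter.

Things in the scene. Friction and masses are not known exactly. Their poses are not given: they have to be found in the camera images.
- blue_axle (a point): Centre of the blue-rimmed thumbwheel, on its axle; y along the axle, z up, -x towards its window (fixed axes, they do not turn). Wheel: upright disc, 80 mm diameter, 34 mm wide, flat sides; it stands in a fixed white box (130 mm along x, 76 wide, 50 high), axle 10 mm above the box top between two small cheeks (16 mm along x, to 6 mm above the axle, 46 mm over all). Pinch its sides from above or roll the rim with a fingertip.
- blue_window (a point): Middle of the blue counter's window, on the wheel's rim 60 degrees down from its top on the -x side. A dark steel plate, 32 mm wide along y, frames it 2 to 5 mm outside the rim and rises from the box top to 35 mm above the axle. The black digit on the white band inside the frame, read from the -x side, is the one set. Digits follow every 36 degrees. Axes as blue_axle.
- blue_wheel (a joint): Angle of the blue wheel, rad: 0.628 x the digit in the middle of its window (0 shows 0, 3.14 shows 5). It grows as the wheel's top rolls towards the window. Starts 0.9 to 2.3 digits short of 5. No clicks or springs: light friction, 0.05 N m (1.3 N at the rim); it stays where it is left. Stops just below 0 and above 9.
- yellow_mark (a point): Point on the rim of the yellow wheel, mid-width, 40 mm from its axle; turns with the wheel. The yellow-wheeled counter is a bystander of the same build, fixed 0.17 m or more to the left or right of the blue one; it must keep its number. A loose squeeze bottle (184 mm high), tongs, a marker, a clipboard and a tape roll lie farther back.

How it is judged:
By the outcome, as a careful person would: the job done as asked, in the order asked, and still so for the second after the job is handed in, with the robot touching nothing.
It also fails if it takes over 42 s, if anything falls off the work surface, if the arm or the gripper's body presses on something with over 40 N, if the wrist force passes 120 N, or if a joint passes its speed limit or range.

ROBOT

A 7-joint arm with a two-finger parallel gripper is mounted at the origin on a cart in front of the work surface, level with it; the furniture and walls round the work are solid. World frame = base frame: x ahead of the robot, y to its left, z up, the work surface at z = 0. Lengths are in m, angles in rad, forces in N, time in s.
With the tool pointing down it reaches from about 0.425 to 1.025 m from the base axis. Payload 9.4 kg.
Tool frame: the origin (TCP) lies midway between the tips of the shut fingers; the grasp point (between the pads) lies 19 mm behind it; x points along the fingers, z is the direction in which the jaws open and shut, and the axes are right-handed (so a half turn about x gives the same grasp; the last joint's range is limited). The gripper opens to 85 mm and grips with 20 to 120 N. Pads are 22 mm wide; open, the fingers measure 114 mm over their backs; the gripper's body (76 mm by 85 mm) begins 54 mm behind the grasp point. The pads swing forward as they close: fully open they stand 13 mm farther back than shut.
Start: joints at [-1.286, 0.599, -0.003, 1.599, 0.002, 0.943, -0.08], TCP at [0.257, 0.678, 0.231] pointing down, gripper open.
Joint ranges: [-2.57, 2.57], [-0.35, 1.97], [-1.29, 1.29], [0.11, 2.56], [-1.05, 4.19], [0.11, 1.86], [-2.63, 2.63]. Speed limits (rad/s): [2.22, 2.22, 3.01, 3.01, 3.14, 3.14, 3.14].

INTERFACE

Orientations are given as a unit quaternion [x, y, z, w].
In Python, from cell import env gives the robot as it stands.
- The arm moves only by the tool send_rows, never from a script. Its argument "increments" is a list of rows, each a list of 7 numbers: the opening, from 0 (shut) to 1 (fully open), then the shift along the tool's x, y, z in m, then the turn, a rotation vector about the tool's x, y, z in rad. In form: [[fingers, x, y, z, rx, ry, rz], ...]. A call has 1 to 12 rows; each row is the pose to reach, as a shift and turn from the pose commanded when the call began, along the tool's axes at that moment; what a row does not reach only later rows make up. A row lasts 1/8 s, in which the tool goes at most 62.5 mm and 10.7 degrees, less where a joint would pass 70% of its speed; a pose out of reach is approached as far as the arm can. A call with a gripper value outside its range is refused whole. The fingers move at their own pace and stop on an object; "grip_force" is the grip in N (left out, the last holds). Time passes only in rows, so rows that repeat a pose let the fingers close. It gives the time, the measured TCP pose, the force and the opening at its end, in the units of the state.
- env.observe(): the state, without advancing time (a new reading comes with each control period).
- env.grab_frame(name): name is "scene" or "top" or "wrist"; returns the picture (384x512x3 uint8, blue, green, red); there is no depth.
- env.get_calibration(name): a dict with "K" (3x3 intrinsics, pixels), "eye" and "rotation" of the camera in the world. Camera axes: x right, y down, z forward; pixel columns grow to the right and rows downward; lengths in m; the calibration is good to about 2 mm. The wrist camera is an equidistant fisheye: a pixel r from the principal point sees the ray r / f radians off the axis. A picture is of the moment at which its call begins: read the wrist's pose just before it. get_calibration takes no time and is no camera call; for the wrist camera it gives the pose at the moment of the call.
- env.job_done(): hands the job in, once; it reports no verdict.
The state is a dict: "time": time; "joint_pos": joint angles; "dq": joint speeds; "joint_efforts": joint torques, N m; "tool_pos": TCP position; "tcp_rot": TCP orientation; "wrist_force": force on the tool from outside, world axes, zero at the start; "wrist_torque": the same for the moment, N m; "finger_gap": finger opening in m.
Only numpy, scipy, OpenCV 4.12 (cv2) and the standard library are available. Lean on these libraries where they do the work, as an engineer would, in place of code of your own. Each camera call takes 0.05 s, during which the arm holds its last target.

## Working session

There is one attempt and no reset: what is moved stays moved. The work goes in short steps, Python scripts to look and compute and a tool call to move; the robot and the scene stay as the last step left them, time stands still between calls to the robot, and variables do not carry over. Pictures are saved under pics/ and viewed, and the job is handed in when it is done.

Besides the shell and the picture viewer there is one more tool, called as name([rows], argument=value, ...), one row to a line, values as JSON. send_rows: Moves the arm, as the interface text tells. Its arguments: {"type":"object","properties":{"increments":{"type":"array","items":{"type":"array","items":{"type":"number"}}},"grip_force":{"type":"number"}},"required":["increments"]}

```bash
mkdir -p pics; cat > h.py <<'E'
import numpy as np,cv2
from cell import env
from scipy.spatial.transform import Rotation as R
def save(n,f): cv2.imwrite(f'pics/{f}.png',env.grab_frame(n))
E
python3 - <<'E'
from h import *
s=env.observe();print(s)
for n in("scene","top","wrist"):
    print(n,env.get_calibration(n)); save(n,n+"0")
E
```

```text
{'time': 0.0, 'joint_pos': array([-1.2857576 ,  0.60013507, -0.00249737,  1.60011791,  0.00179172,
        0.94293188, -0.07979812]), 'dq': array([-0.00085876, -0.00095389, -0.00021656, -0.00014919, -0.00298236,
        0.00013188,  0.00023518]), 'joint_efforts': array([ 8.74127945e-04, -7.76469326e+01,  1.56544089e+00, -2.58015507e+01,
        1.24267748e-02,  8.68304487e-03,  5.45998319e-05]), 'tool_pos': array([0.25645086, 0.67762046, 0.23041472]), 'tcp_rot': array([-0.40227219,  0.58220963,  0.40154066,  0.58135542]), 'wrist_force': array([-0.00723161,  0.14944247,  0.70660033]), 'wrist_torque': array([-0.0093938 ,  0.00182556,  0.00987487]), 'finger_gap': 0.08532401859600201}
scene {'K': array([[376.98351379,   0.        , 253.14818284],
       [  0.        , 376.98351379, 195.90803899],
       [  0.        ,   0.        ,   1.        ]]), 'eye': array([ 0.13797215, -0.1748098 ,  0.77598783]), 'rotation': array([ 0.88043337, -0.32580391,  0.11638906, -0.32425681])}
top {'K': array([[374.51968725,   0.        , 255.95129396],
       [  0.        , 374.51968725, 185.76066527],
       [  0.        ,   0.        ,   1.        ]]), 'eye': array([0.44077307, 0.26177394, 0.95874081]), 'rotation': array([-0.69861055,  0.71481508, -0.03039508,  0.00767127])}
wrist {'K': array([[297.31863964,   0.        , 250.87784394],
       [  0.        , 297.31863964, 190.61227429],
       [  0.        ,   0.        ,   1.        ]]), 'eye': array([0.18805775, 0.70372327, 0.373058  ]), 'rotation': array([0.8138116 , 0.56254509, 0.0820059 , 0.1205352 ])}
```

View pics/scene0.png

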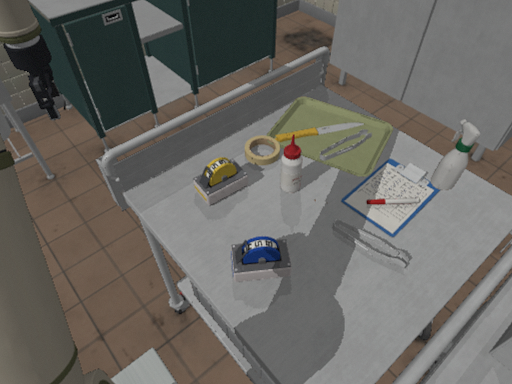

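View pics/top0.png

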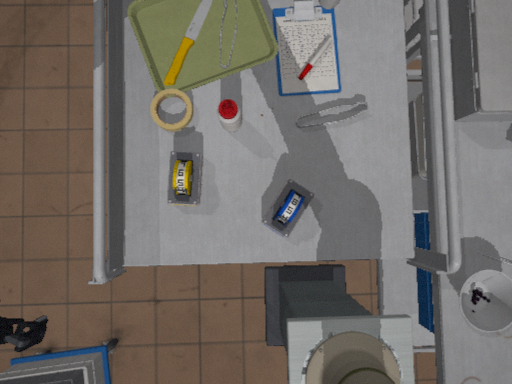

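View pics/wrist0.png

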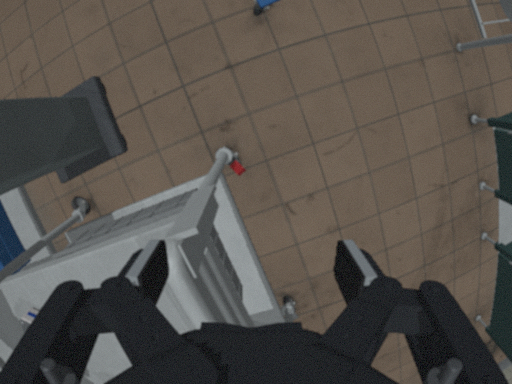

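```bash
python3 - <<'E'
import cv2,numpy as np
a=cv2.imread('pics/top0.png')[170:245,250:330];b=cv2.imread('pics/scene0.png')[225:290,220:300]
cv2.imwrite('pics/z1.png',cv2.resize(a,(640,600),interpolation=cv2.INTER_CUBIC))
cv2.imwrite('pics/z2.png',cv2.resize(b,(720,585),interpolation=cv2.INTER_CUBIC))
E
```

```text
(no output)
```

View pics/z1.png

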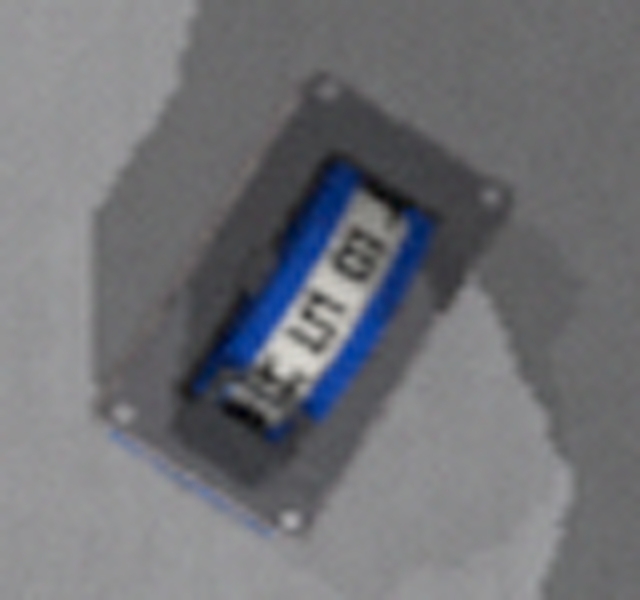

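View pics/z2.png

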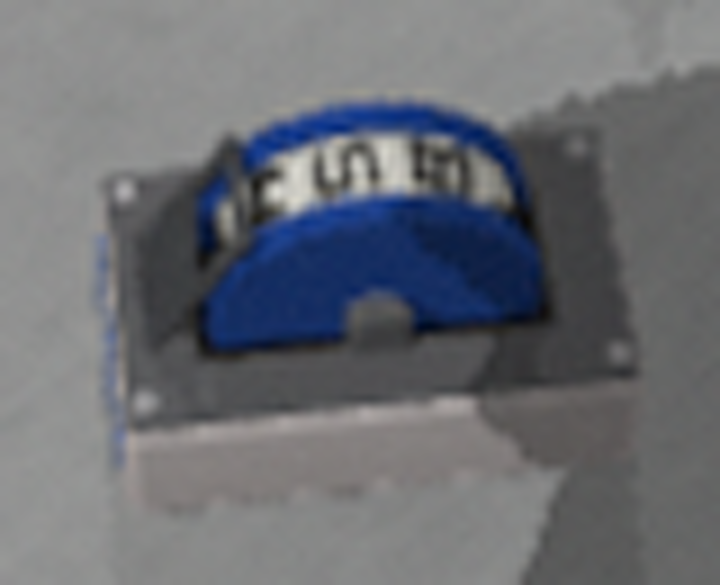

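```bash
cat >> h.py <<'E'
def ray(c,px):
    K=c['K'];Rm=R.from_quat(c['rotation']).as_matrix()
    d=np.array([(px[0]-K[0,2])/K[0,0],(px[1]-K[1,2])/K[1,1],1.]);return np.array(c['eye']),Rm@d
def atz(c,px,z):
    e,d=ray(c,px);return e+d*(z-e[2])/d[2]
def proj(c,P):
    Rm=R.from_quat(c['rotation']).as_matrix();q=(np.atleast_2d(P)-c['eye'])@Rm
    return np.c_[c['K'][0,0]*q[:,0]/q[:,2]+c['K'][0,2],c['K'][1,1]*q[:,1]/q[:,2]+c['K'][1,2]]
def projw(c,P):
    Rm=R.from_quat(c['rotation']).as_matrix();q=(np.atleast_2d(P)-c['eye'])@Rm
    th=np.arctan2(np.hypot(q[:,0],q[:,1]),q[:,2]);ph=np.arctan2(q[:,1],q[:,0]);f=c['K'][0,0]
    return np.c_[c['K'][0,2]+f*th*np.cos(ph),c['K'][1,2]+f*th*np.sin(ph)]
E
python3 - <<'E'
from h import *
c=env.get_calibration('top');s=env.get_calibration('scene')
def pts(c,L,o,k,z=.05): return np.array([atz(c,(o[0]+(p[0]-k/2+.5)/k,o[1]+(p[1]-k/2+.5)/k),z) for p in L])
T=pts(c,[(327,90),(493,197),(290,520),(122,413)],(250,170),8)
S=pts(s,[(577,145),(619,352),(146,402),(124,190)],(220,225),9)
for P in(T,S):
    m=P.mean(0);d=P[0]+P[1]-P[2]-P[3];d2=P[0]+P[3]-P[1]-P[2]
    print(P.round(4),m,np.degrees(np.arctan2(d[1],d[0])),np.degrees(np.arctan2(d2[1],d2[0]))-90)
E
```

```text
[[0.4997 0.1475 0.05  ]
 [0.4659 0.0977 0.05  ]
 [0.3696 0.1625 0.05  ]
 [0.4031 0.2126 0.05  ]] [0.43455245 0.15505723 0.05      ] -33.957252042530854 -33.96781511943607
[[0.4998 0.1485 0.05  ]
 [0.4662 0.0982 0.05  ]
 [0.3704 0.1626 0.05  ]
 [0.4039 0.2132 0.05  ]] [0.43508651 0.15562288 0.05      ] -33.940743502075826 -33.64272361174827
```

```bash
cat >> h.py <<'E'
C=np.array([.4348,.1553,.06]);yaw=np.radians(-33.9)
ex=np.array([np.cos(yaw),np.sin(yaw),0]);ey=np.array([-np.sin(yaw),np.cos(yaw),0]);ez=np.array([0,0,1.])
def rim(a,y=0,r=.04): # a deg from top toward window
    a=np.radians(a);return C+r*(-np.sin(a)*ex+np.cos(a)*ez)+y*ey
E
python3 - <<'E'
from h import *
for n,o,k,sz in(('top',(250,170),8,(640,600)),('scene',(220,225),9,(720,585))):
    c=env.get_calibration(n);im=cv2.imread('pics/z1.png' if n=='top' else 'pics/z2.png')
    for a in range(-90,91,10):
        for y in(-.017,0,.017):
            p=proj(c,rim(a,y))[0];q=((p-o)*k+k/2-.5).astype(int)
            cv2.circle(im,tuple(map(int,q)),2,(0,0,255) if a%30 else (0,255,0),-1)
            if y==.017 and a%30==0: cv2.putText(im,str(a),tuple(map(int,q)),0,.5,(0,255,255),1)
    cv2.imwrite(f'pics/o_{n}.png',im)
E
```

```text
(no output)
```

View pics/o_top.png

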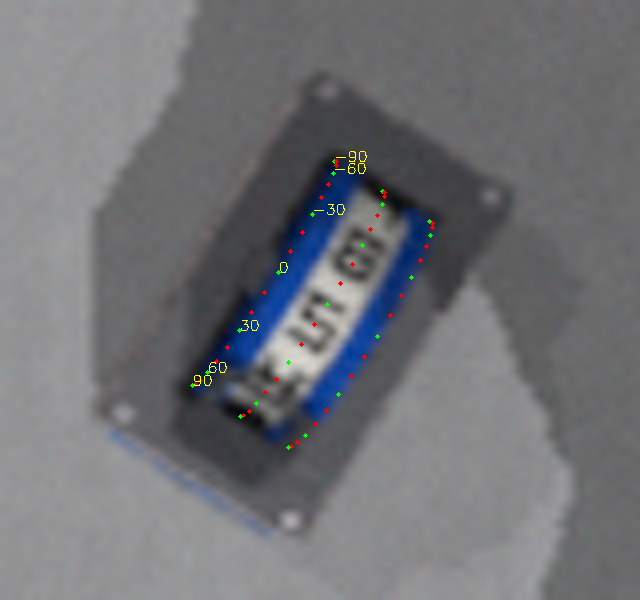

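View pics/o_scene.png

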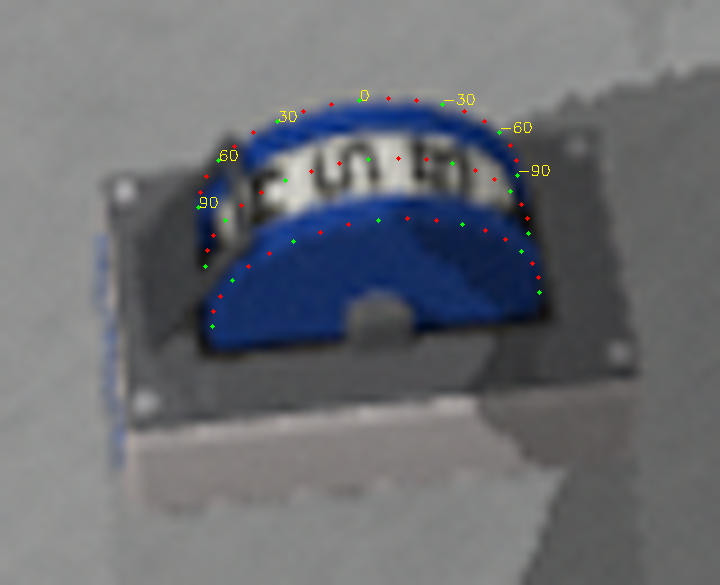

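```bash
cat >> h.py <<'E'
def pose(a,r,sg,off=0):
    "TCP at radius r from axle at lean a(deg toward window)"
    u=(rim(a,0,1.)-C)
    X=-u;Z=sg*ey;Y=np.cross(Z,X)
    return C+r*u+off*ey,np.c_[X,Y,Z]
def inc(P,M):
    s=env.observe();R0=R.from_quat(s['tcp_rot']).as_matrix()
    return (R0.T@(P-s['tool_pos'])).round(4),R.from_matrix(R0.T@M).as_rotvec().round(4)
E
python3 - <<'E'
from h import *
R0=R.from_quat(env.observe()['tcp_rot']).as_matrix();print(R0.round(3))
print(ey)
for sg in(1,-1):
    P,M=pose(-45,.12,sg);print(sg,P,inc(P,M))
    P,M=pose(0,.16,sg);print(sg,P,inc(P,M))
c=env.get_calibration('top');print(atz(c,(185,178),.1),atz(c,(228,108),.18))
E
```

```text
[[-0.    -0.935  0.354]
 [-0.001  0.354  0.935]
 [-1.    -0.    -0.001]]
[0.55774511 0.83001229 0.        ]
1 [0.50522888 0.10797376 0.14485281] (array([ 0.0863, -0.4343, -0.4448]), array([ 0.2175, -0.0914,  0.7821]))
1 [0.4348 0.1553 0.22  ] (array([ 0.0111, -0.3516, -0.4255]), array([ 2.299e-01, -1.200e-03,  2.000e-04]))
-1 [0.50522888 0.10797376 0.14485281] (array([ 0.0863, -0.4343, -0.4448]), array([-2.7039, -1.1203, -0.1309]))
-1 [0.4348 0.1553 0.22  ] (array([ 0.0111, -0.3516, -0.4255]), array([-2.9117e+00, -3.0000e-04, -1.7000e-03]))
[0.50809753 0.39544407 0.1       ] [0.64742314 0.29111088 0.18      ]
```

send_rows([
  [1, 0, -0.434, -0.445, 0.22, 0, 0],
  [1, 0, -0.434, -0.445, 0.22, 0, 0],
  [1, 0, -0.434, -0.445, 0.22, 0, 0],
  [1, 0, -0.434, -0.445, 0.22, 0, 0],
  [1, 0, -0.434, -0.445, 0.22, 0, 0],
  [1, 0, -0.434, -0.445, 0.22, 0, 0],
  [1, 0, -0.434, -0.445, 0.22, 0, 0],
  [1, 0, -0.434, -0.445, 0.22, 0, 0],
  [1, 0, -0.434, -0.445, 0.22, 0, 0],
  [1, 0, -0.434, -0.445, 0.22, 0, 0],
  [1, 0, -0.434, -0.445, 0.22, 0, 0],
  [1, 0, -0.434, -0.445, 0.22, 0, 0],
], grip_force=25)

```text
time: 1.65
tool_pos: [0.5048, 0.1085, 0.2312]
tcp_rot: [-0.335, 0.623, 0.336, 0.622]
wrist_force: [0.0, 0.6, 0.6]
finger_gap: 0.0852
```

```bash
python3 - <<'E'
from h import *
s=env.observe();print(s['time'],s['tool_pos'],s['joint_pos'].round(3),s['dq'].round(3))
P,M=pose(-45,.12,1);print(P,inc(P,M))
E
```

```text
1.65 [0.5048171  0.10847645 0.2311665 ] [-0.396  0.352  0.099  2.077 -0.053  0.715  0.725] [-0.03  -0.002 -0.013  0.003 -0.001 -0.001 -0.002]
[0.50522888 0.10797376 0.14485281] (array([ 0.0863, -0.0007, -0.0002]), array([ 0.0089, -0.0037,  0.7849]))
```

send_rows([
  [1, 0.02, 0, 0, 0, 0, 0.785],
  [1, 0.04, 0, 0, 0, 0, 0.785],
  [1, 0.05, 0, 0, 0, 0, 0.785],
  [1, 0.06, 0, 0, 0, 0, 0.785],
  [1, 0.07, 0, 0, 0, 0, 0.785],
  [1, 0.07, 0, 0, 0, 0, 0.785],
  [1, 0.07, 0, 0, 0, 0, 0.785],
])

```text
time: 2.52
tool_pos: [0.5045, 0.1098, 0.1625]
tcp_rot: [-0.074, 0.703, 0.548, 0.447]
wrist_force: [0.1, 1.0, 0.0]
finger_gap: 0.0852
```

```bash
python3 - <<'E'
from h import *
s=env.observe();print(s['time'],s['tool_pos'],s['joint_pos'].round(3),s['dq'].round(3))
P,M=pose(-45,.12,1);print(P,inc(P,M))
P,M=pose(-45,.014,1);print(P,inc(P,M))
c=env.get_calibration('wrist');im=env.grab_frame('wrist')
cv2.imwrite('pics/w1.png',im)
k=env.get_calibration('wrist')
for a in range(-90,91,30):
  for y in(-.017,.017):
    p=projw(c,rim(a,y))[0].astype(int);cv2.circle(im,tuple(map(int,p)),2,(0,0,255),-1)
cv2.imwrite('pics/w1o.png',im)
save('scene','s1')
E
```

```text
2.525 [0.50450937 0.1098219  0.16249019] [-0.002  0.752 -0.089  1.776 -0.408  1.293  1.157] [ 0.001 -0.015  0.004 -0.004 -0.002  0.007  0.003]
[0.50522888 0.10797376 0.14485281] (array([ 0.0114, -0.0136, -0.0012]), array([ 0.0096, -0.0081,  0.0029]))
[0.4430167  0.14977861 0.06989949] (array([ 0.1174, -0.0133, -0.0003]), array([ 0.0096, -0.0081,  0.0029]))
```

View pics/w1o.png

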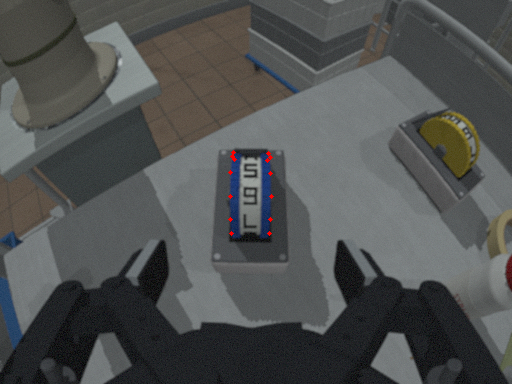

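View pics/s1.png

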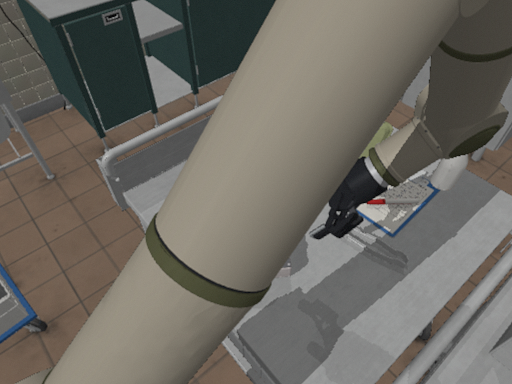

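send_rows([
  [1, 0.02, -0.013, 0, 0.01, -0.008, 0],
  [1, 0.05, -0.013, 0, 0.01, -0.008, 0],
  [1, 0.08, -0.013, 0, 0.01, -0.008, 0],
  [1, 0.1, -0.013, 0, 0.01, -0.008, 0],
  [1, 0.115, -0.013, 0, 0.01, -0.008, 0],
  [1, 0.115, -0.013, 0, 0.01, -0.008, 0],
  [1, 0.115, -0.013, 0, 0.01, -0.008, 0],
])

```text
time: 3.5
tool_pos: [0.4456, 0.1477, 0.0713]
tcp_rot: [-0.068, 0.704, 0.545, 0.45]
wrist_force: [0.9, 0.1, -0.6]
finger_gap: 0.0854
```

```bash
python3 - <<'E'
from h import *
s=env.observe();print(s['time'],s['tool_pos'],s['wrist_force'],s['joint_pos'].round(3))
P,M=pose(-45,.014,1);print(P,inc(P,M))
for a in range(-45,10,10):
  P,M=pose(a,.014,1);print(a,inc(P,M))
save('wrist','w2')
E
```

```text
3.5 [0.44562831 0.14768183 0.07127924] [ 0.92091206  0.05454715 -0.63540445] [-0.034  0.838 -0.129  1.943 -0.474  1.036  1.211]
[0.4430167  0.14977861 0.06989949] (array([0.0033, 0.0014, 0.0003]), array([-0.0026,  0.0017,  0.0019]))
-45 (array([0.0033, 0.0014, 0.0003]), array([-0.0026,  0.0017,  0.0019]))
-35 (array([0.0035, 0.0038, 0.0003]), array([-0.0028,  0.0014, -0.1726]))
-25 (array([0.0042, 0.0062, 0.0003]), array([-0.0029,  0.0012, -0.3471]))
-15 (array([0.0052, 0.0084, 0.0003]), array([-0.003 ,  0.0009, -0.5217]))
-5 (array([0.0066, 0.0104, 0.0002]), array([-0.0031,  0.0007, -0.6962]))
5 (array([0.0083, 0.0121, 0.0002]), array([-3.200e-03,  4.000e-04, -8.707e-01]))
```

View pics/w2.png

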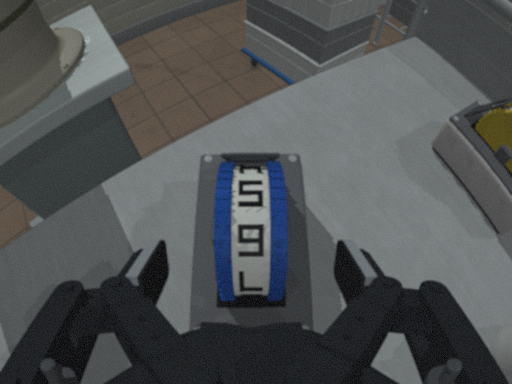

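```bash
python3 - <<'E'
from h import *
c=env.get_calibration('wrist')
for a in range(-40,41,5): print(a,projw(c,rim(a))[0].round(1))
im=cv2.imread('pics/w2.png')[150:310,190:310];cv2.imwrite('pics/w2z.png',cv2.resize(im,None,fx=3.75,fy=3.75,interpolation=cv2.INTER_CUBIC))
E
```

```text
-40 [251.8 257.2]
-35 [251.8 250.2]
-30 [251.8 242.8]
-25 [251.7 235.3]
-20 [251.7 227.6]
-15 [251.7 220. ]
-10 [251.6 212.5]
-5 [251.6 205.3]
0 [251.6 198.4]
5 [251.6 191.9]
10 [251.5 186. ]
15 [251.5 180.6]
20 [251.5 175.9]
25 [251.4 171.8]
30 [251.4 168.3]
35 [251.4 165.5]
40 [251.4 163.3]
```

View pics/w2z.png

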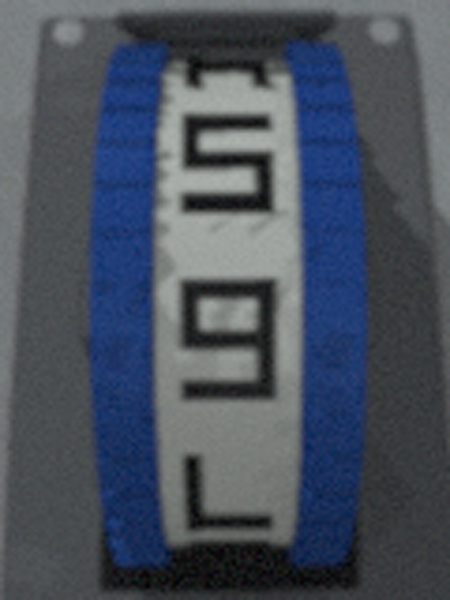

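send_rows([
  [0.5, 0.002, 0.001, 0, 0, 0, 0],
  [0.3, 0.002, 0.001, 0, 0, 0, 0],
  [0.2, 0.002, 0.001, 0, 0, 0, 0],
  [0.2, 0.002, 0.001, 0, 0, 0, 0],
  [0.2, 0.002, 0.001, 0, 0, 0, 0],
  [0.2, 0.002, 0.001, 0, 0, 0, 0],
], grip_force=25)

```text
time: 4.3
tool_pos: [0.4433, 0.1491, 0.0702]
tcp_rot: [-0.068, 0.704, 0.545, 0.45]
wrist_force: [2.9, -1.2, 3.2]
finger_gap: 0.0338
```

```bash
python3 - <<'E'
from h import *
s=env.observe();print(s['time'],s['tool_pos'],s['wrist_force'],s['finger_gap'])
for a in range(-45,10,10):
  P,M=pose(a,.012,1);print(a,inc(P,M))
save('wrist','w3')
E
```

```text
4.3 [0.44332937 0.14907572 0.07018592] [ 2.91105784 -1.22502539  3.18260297] 0.033750118409156656
-45 (array([0.0027, 0.0003, 0.0004]), array([-0.0028,  0.0013,  0.0008]))
-35 (array([0.0028, 0.0023, 0.0004]), array([-0.0029,  0.0011, -0.1738]))
-25 (array([0.0034, 0.0044, 0.0004]), array([-0.003 ,  0.0008, -0.3483]))
-15 (array([0.0043, 0.0063, 0.0004]), array([-0.0031,  0.0006, -0.5228]))
-5 (array([0.0055, 0.008 , 0.0004]), array([-3.100e-03,  3.000e-04, -6.974e-01]))
5 (array([0.0069, 0.0095, 0.0004]), array([-0.0032,  0.    , -0.8719]))
```

View pics/w3.png

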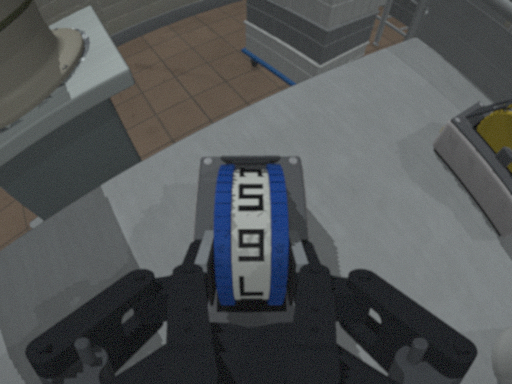

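send_rows([
  [0.2, 0.0001, 0.0013, 0, 0, 0, -0.087],
  [0.2, 0.0005, 0.0038, 0, 0, 0, -0.262],
  [0.2, 0.0014, 0.0062, 0, 0, 0, -0.436],
  [0.2, 0.0027, 0.0084, 0, 0, 0, -0.611],
  [0.2, 0.0043, 0.0104, 0, 0, 0, -0.785],
  [0.2, 0.0053, 0.0113, 0, 0, 0, -0.873],
  [0.2, 0.0058, 0.0117, 0, 0, 0, -0.925],
  [0.2, 0.0058, 0.0117, 0, 0, 0, -0.925],
  [0.2, 0.0058, 0.0117, 0, 0, 0, -0.925],
])

```text
time: 5.48
tool_pos: [0.4323, 0.1565, 0.075]
tcp_rot: [-0.375, 0.6, 0.287, 0.646]
wrist_force: [-4.9, 1.4, 20.7]
finger_gap: 0.0335
```

```bash
cat >> h.py <<'E'
def lean():
    s=env.observe();X=R.from_quat(s['tcp_rot']).as_matrix()[:,0]
    return np.degrees(np.arctan2(X@ex,-X@ez)), (s['tool_pos']-C)@np.c_[ex,ey,ez]
def dumpw(f):
    c=env.get_calibration('wrist');im=env.grab_frame('wrist');cv2.imwrite(f'pics/{f}.png',im)
    p=projw(c,rim(0))[0];print({a:projw(c,rim(a))[0].round(1).tolist() for a in range(-30,91,10)})
E
python3 - <<'E'
from h import *
s=env.observe();print(s['time'],s['tool_pos'],s['wrist_force'],s['finger_gap'],s['joint_pos'].round(2),lean())
dumpw('w4');save('top','t4')
E
```

```text
5.475 [0.43225055 0.15648021 0.07497942] [-4.92047816  1.38205321 20.67469223] 0.033525263252787756 [-0.77  0.59  0.31  2.4  -0.33  0.13  0.78] (np.float64(8.021954958994156), array([-0.00277433, -0.00044235,  0.01497942]))
{-30: [251.8, 300.6], -20: [251.9, 296.2], -10: [251.9, 289.2], 0: [251.9, 279.6], 10: [251.9, 267.6], 20: [251.9, 253.7], 30: [251.9, 238.6], 40: [251.9, 223.2], 50: [251.9, 208.4], 60: [251.9, 195.2], 70: [251.8, 184.0], 80: [251.8, 175.4], 90: [251.8, 169.4]}
```

View pics/w4.png

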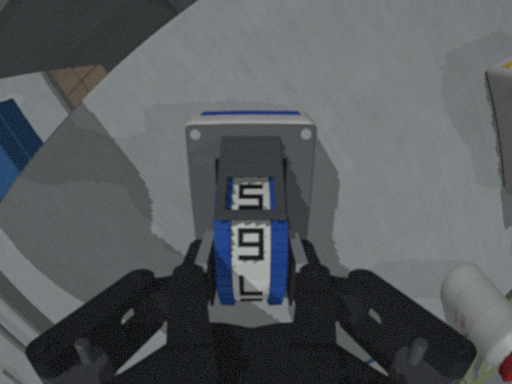

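View pics/t4.png

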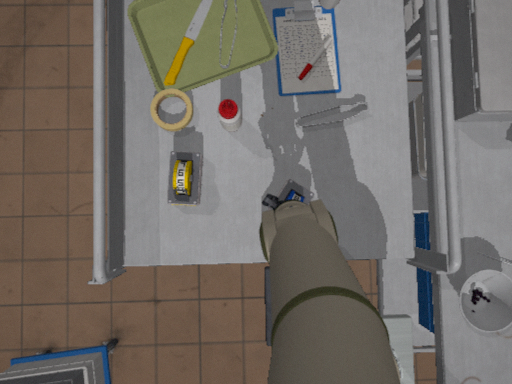

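```bash
python3 - <<'E'
import cv2
im=cv2.imread('pics/w4.png')[120:310,180:330];cv2.imwrite('pics/w4z.png',cv2.resize(im,None,fx=3,fy=3,interpolation=cv2.INTER_CUBIC))
E
```

```text
(no output)
```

View pics/w4z.png

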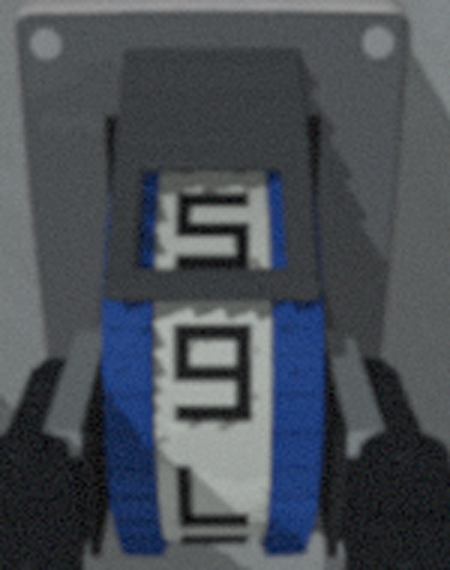

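send_rows([
  [0.6, 0, 0, 0, 0, 0, 0],
  [1, 0, 0, 0, 0, 0, 0],
  [1, 0, 0, 0, 0, 0, 0],
  [1, 0, 0, 0, 0, 0, 0],
  [1, 0, 0, 0, 0, 0, 0],
])

```text
time: 6.2
tool_pos: [0.4328, 0.1559, 0.0741]
tcp_rot: [-0.375, 0.6, 0.287, 0.646]
wrist_force: [0.0, -0.7, 0.5]
finger_gap: 0.085
```

```bash
python3 - <<'E'
from h import *
s=env.observe();print(s['time'],s['tool_pos'],s['wrist_force'],s['finger_gap'],s['joint_pos'].round(2),lean())
dumpw('w5')
im=cv2.imread('pics/w5.png')[120:310,180:330];cv2.imwrite('pics/w5z.png',cv2.resize(im,None,fx=3,fy=3,interpolation=cv2.INTER_CUBIC))
E
```

```text
6.2 [0.43279963 0.15592031 0.07413277] [ 0.0368062  -0.66471927  0.47838952] 0.0849545031980516 [-0.77  0.59  0.31  2.4  -0.33  0.13  0.78] (np.float64(8.022188801716986), array([-0.00200631, -0.00060083,  0.01413277]))
{-30: [252.2, 300.8], -20: [252.2, 296.3], -10: [252.2, 289.3], 0: [252.2, 279.6], 10: [252.2, 267.5], 20: [252.2, 253.5], 30: [252.2, 238.3], 40: [252.1, 222.7], 50: [252.1, 207.9], 60: [252.1, 194.5], 70: [252.1, 183.3], 80: [252.0, 174.7], 90: [252.0, 168.7]}
```

View pics/w5z.png

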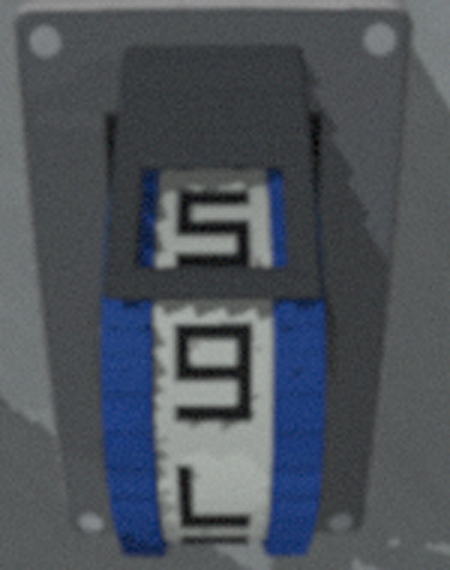

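send_rows([
  [1, -0.03, 0, 0, 0, 0, 0],
  [1, -0.07, 0, 0, 0, 0, 0],
  [1, -0.11, 0, 0, 0, 0, 0],
  [1, -0.13, 0, 0, 0, 0, 0],
  [1, -0.13, 0, 0, 0, 0, 0],
  [1, -0.13, 0, 0, 0, 0, 0],
])

```text
time: 7.0
tool_pos: [0.4175, 0.1664, 0.2024]
tcp_rot: [-0.375, 0.6, 0.287, 0.646]
wrist_force: [-0.4, -0.6, -0.2]
finger_gap: 0.0852
```

```bash
python3 - <<'E'
from h import *
s=env.observe();print(s['time'],s['tool_pos'],s['wrist_force'],s['finger_gap'],s['joint_pos'].round(2),lean())
e=env.get_calibration('wrist')['eye'];print((e-C)@np.c_[ex,ey,ez])
dumpw('w6');save('top','t6');save('scene','s6')
im=cv2.imread('pics/w6.png');cv2.imwrite('pics/w6z.png',cv2.resize(im[100:300,180:330],None,fx=3,fy=3,interpolation=cv2.INTER_CUBIC))
E
```

```text
7.0 [0.41754626 0.16635104 0.20242426] [-0.36037355 -0.62302294 -0.19161584] 0.08520829333311057 [-1.09  0.35  0.64  2.32 -0.18  0.48  0.66] (np.float64(8.008683641471302), array([-0.02048448, -0.00045069,  0.14242426]))
[-1.12830237e-01  1.57404481e-05  2.73389736e-01]
{-30: [251.8, 213.0], -20: [251.8, 208.5], -10: [251.8, 202.7], 0: [251.8, 195.9], 10: [251.8, 188.4], 20: [251.8, 180.4], 30: [251.8, 172.3], 40: [251.8, 164.5], 50: [251.8, 157.3], 60: [251.8, 151.0], 70: [251.7, 145.9], 80: [251.7, 142.0], 90: [251.7, 139.5]}
```

View pics/w6z.png

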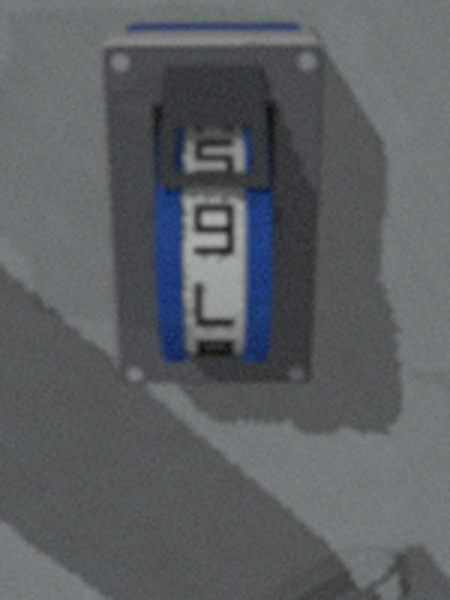

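View pics/s6.png

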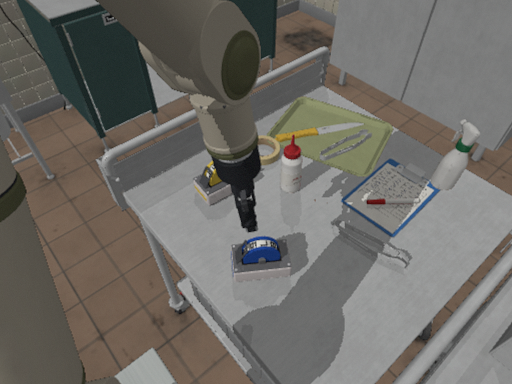

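```bash
cat > fit.py <<'E'
from h import *
from scipy.optimize import least_squares
c=env.get_calibration('wrist')
# restore camera pose of w5: eye moved by tool shift between (pure translation of arm)
c=dict(c)
c['eye']=np.array(c['eye'])+np.array([.4328,.15592,.07413])-env.observe()['tool_pos']
row=lambda z:120+(z-1)/3
obs=np.array(list(map(row,[190,267,325,421])))
scr=np.array(list(map(row,[40,521])))
def model(p):
    dx,dz,rot,ph,h=p
    cc=dict(c);Rm=R.from_quat(c['rotation']);cc['rotation']=(R.from_rotvec(ey*rot)*Rm).as_quat();cc['eye']=c['eye']-dx*ex-dz*ez
    a=[ph+h,ph-h,ph-36+h,ph-36-h]
    d=[projw(cc,rim(x,0,.0405))[0][1] for x in a]
    B=C-.01*ez
    s=[projw(cc,B+q*ex+.03*ey)[0][1] for q in(-.0581,.0581)]
    return np.r_[d,s]
f=lambda p:np.r_[(model(p)-np.r_[obs,scr])/.5,p[0]/.002,p[1]/.002,p[2]/.01]
r=least_squares(f,[0,0,0,60,10],x_scale=[.001,.001,.01,1,1]);print(r.x,r.fun.round(2))
cov=np.linalg.inv(r.jac.T@r.jac);print(np.sqrt(np.diag(cov)))
E
python3 fit.py
```

```text
[ 8.28868346e-04 -3.37868947e-03  9.70395663e-03  6.15863315e+01
  1.08442698e+01] [-2.09 -2.51  1.25  2.51  1.67 -0.98  0.41 -1.69  0.97]
[0.00093612 0.00123238 0.00650549 0.71541372 0.19325547]
```

send_rows([
  [1, -0.02, 0, 0, 0, 0, -0.1],
  [1, -0.03, 0, 0, 0, 0, -0.2],
  [1, -0.03, 0, 0, 0, 0, -0.3],
  [1, -0.03, 0, 0, 0, 0, -0.4],
  [1, -0.03, 0, 0, 0, 0, -0.4],
  [1, -0.03, 0, 0, 0, 0, -0.4],
])

```text
time: 7.9
tool_pos: [0.4147, 0.1685, 0.2325]
tcp_rot: [-0.486, 0.514, 0.153, 0.69]
wrist_force: [0.6, -0.2, -0.1]
finger_gap: 0.0851
```

```bash
python3 - <<'E'
from h import *
s=env.observe();print(s['time'],s['tool_pos'],s['wrist_force'],s['finger_gap'],s['joint_pos'].round(2),lean())
e=env.get_calibration('wrist')['eye'];print((e-C)@np.c_[ex,ey,ez])
dumpw('w7')
im=cv2.imread('pics/w7.png');cv2.imwrite('pics/w7z.png',cv2.resize(im[80:260,180:330],None,fx=3.3,fy=3.3,interpolation=cv2.INTER_CUBIC))
im=cv2.imread('pics/s6.png');cv2.imwrite('pics/s6z.png',cv2.resize(im[225:290,220:300],None,fx=9,fy=9,interpolation=cv2.INTER_CUBIC))
E
```

```text
7.9 [0.41465492 0.16847963 0.23253577] [ 0.58157066 -0.21611627 -0.07370826] 0.08510110903551053 [-1.68  0.5   1.15  2.43  0.18  0.3   0.19] (np.float64(30.886161652785418), array([-0.02407154, -0.00029657,  0.17253577]))
[-0.16005681  0.00033053  0.25720446]
{-30: [251.7, 145.6], -20: [251.7, 142.3], -10: [251.7, 137.8], 0: [251.7, 132.1], 10: [251.7, 125.5], 20: [251.7, 118.1], 30: [251.7, 110.3], 40: [251.7, 102.5], 50: [251.7, 94.9], 60: [251.7, 87.9], 70: [251.7, 81.9], 80: [251.7, 76.9], 90: [251.7, 73.2]}
```

View pics/w7z.png

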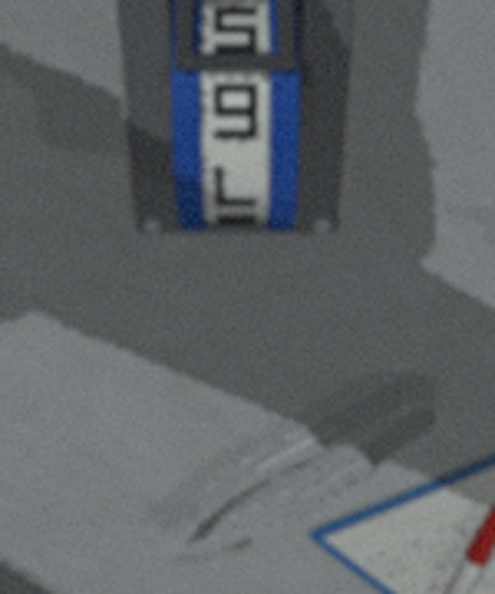

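View pics/s6z.png

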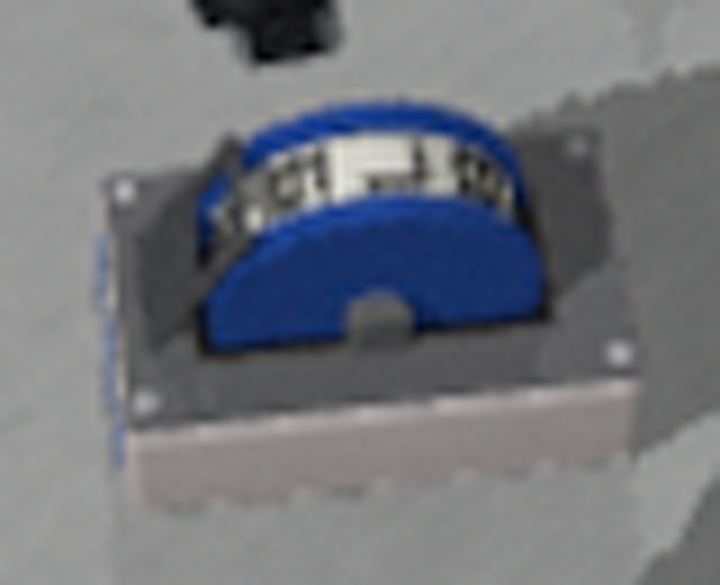

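```bash
python3 - <<'E'
import cv2
im=cv2.imread('pics/w7.png');cv2.imwrite('pics/w7y.png',cv2.resize(im[50:160,205:300],None,fx=5,fy=5,interpolation=cv2.INTER_CUBIC))
E
```

```text
(no output)
```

View pics/w7y.png

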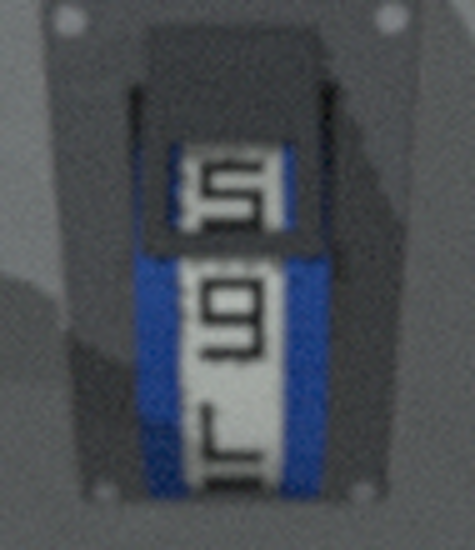

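```bash
python3 - <<'E'
from h import *
a=cv2.imread('pics/top0.png')[150:205,165:205].astype(int);b=env.grab_frame('top')[150:205,165:205].astype(int)
print(abs(a-b).mean(),abs(a-b).max(),env.observe()['time'],env.observe()['wrist_force'],env.observe()['dq'].round(3))
cv2.imwrite('pics/y.png',np.hstack([cv2.resize(x.astype(np.uint8),None,fx=8,fy=8) for x in(a,b)]))
env.job_done()
E
```

```text
4.055909090909091 21 8.0 [-0.29555211  0.39572454  0.38519571] [ 0.002 -0.008  0.003 -0.     0.001 -0.003 -0.005]
the job is handed in; nothing more can be done
```

View pics/y.png

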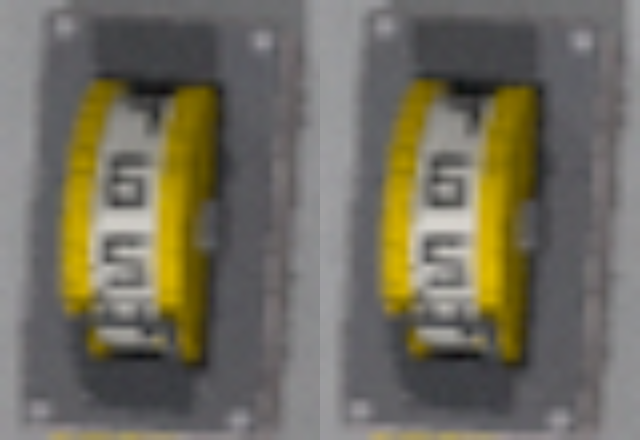

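The blue counter now shows 5, and I handed the job in at about 8 s of the 42 s allowed. I pinched the wheel's flat sides from above, turned it about 53° toward the window in one stroke, then let go and backed off.

- **Digit position:** In the wrist pictures taken after letting go, the 5 is centred about 59.5–62° down from the top of the wheel; the window is at 60°. The small disagreement comes from reading the 5 itself versus the 6 beside it. It amounts to about 0.05 of a digit.
- **After letting go:** The wheel stayed put when the fingers opened. The arm is clear and the wrist force is near zero.
- **Yellow wheel:** It looks the same in the top camera before and after.
- **Forces:** The highest wrist force I read was about 21 N, at the end of the turn. Nothing failed.

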